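# Close and lock the sliding cover of the probe tank

### The job

The probe tank's inspection cover was left open. Press down gently on the thin pane with the fingertips and slide it out from under the fixed deck until it is fully shut against the end bar, then swing the turn-button right round across the pane to lock it. Never lean on the pane (keep below about 20 N in all), and leave the things around the tank where they are.

Things in the scene. Friction and masses are not known exactly. Their poses are not given: they have to be found in the camera images.
- stand: Green slotted-angle stand, fixed to the table, 424 x 230 mm, carrying the grey plastic probe tank (360 mm long, 180 mm wide). Origin: centre of its underside, on the table; z up, y along the tank, x across it; all x, y below are from here. Half y < 0: fixed deck with probes. Half y > 0: opening with the sliding cover, then the end bar. The tank stays put under 20 N.
- deck_edge (a point): Middle of the deck's edge (x = 0, y = 0), 154 mm above the table: the cover's top when the levelling feet stand at mid setting. They are set anew each time: the true top is up to 12 mm higher or lower here and rises or falls up to 35 mm per metre along y. Not measured: feel for it. The deck's top is 11 mm above the cover; probes on it, 75 to 170 mm from this edge, reach 100 mm above the cover.
- cover (a joint): Opening of the cover in m: 0 shut, front edge on the end bar; 0.055 to 0.09 at the start. Thin opal acrylic pane, 154 mm wide, 4 thick, smooth, no handle, in side grooves (rails at |x| 70 to 90 mm stand 8 mm above it). Slides out to +y from under the deck. Its front edge is at y = 155 mm less the opening; only what lies between y = 0 and that edge can be touched, from above.
- end_bar (a point): Middle of the end bar (x = 0, y = 155 to 180 mm, flush with the cover; height as levelled, like the cover's). Here the cover stops. How the cover moves: about 4 to 5 N of drag to slide; stays where left; lies on a soft seal, so it sinks about 1 mm per 9 N of push and rises again. Fingertips rub on it with a friction of about 0.45 to 0.75. Past the tank's end (y = 180) 60 mm are free, but for a pipe stub 34 mm lower.
- button (a joint): Angle in rad of the turn-button: flat aluminium bar, 14 mm wide, turning on an upright screw at x = 0, y = 167.5 mm on the end bar, reaching 60 mm from it; underside 1.5 mm, top 11.5 mm above end bar and cover. At 0 (start 0 to 0.3) it points to -x along the end bar; it turns counter-clockwise seen from above; at 1.57, its stop, to -y over the cover. Stiff: 0.12 N m; stays where left.
- beaker: Bystander: glass beaker, 76 mm across, 95 mm high. Origin: the middle of its underside.
- sample_bottle: Bystander: white plastic bottle, 68 mm across, 150 mm high. Origin: the middle of its underside.
- sample_jar: Bystander: amber jar, 60 mm across, 75 mm high. Origin: the middle of its underside.
- spanner: Bystander: steel spanner lying flat. Origin: on its underside.
- screwdriver: Bystander: screwdriver lying flat. Origin: on its underside.
- flange_ring: Bystander: grey plastic ring lying flat, 64 mm across, 12 mm high. Origin: the middle of its underside.
- union_nut: Bystander: black pipe coupling nut, 48 mm across, 48 mm high. Origin: the middle of its underside.

How it is judged:
By the outcome, as a careful person would: the job done as asked, in the order asked, and still so for the second after the job is handed in, with the robot touching nothing.
It also fails if it takes over 62 s, if anything falls off the work surface, if the arm or the gripper's body presses on something with over 40 N, if the wrist force passes 120 N, or if a joint passes its speed limit or range.

### The arm

A 6-joint arm with a two-finger parallel gripper is mounted at the origin on the work surface. World frame = base frame: x ahead of the robot, y to its left, z up, the work surface at z = 0. Lengths are in mm, angles in degrees, forces in N, time in s.
With the tool pointing down it reaches from about 350 to 850 mm from the base axis. Payload 8.1 kg.
Tool frame: the origin (TCP) lies at the very end of the fingers, on their centre line; the grasp point (between the pads) lies 19 mm behind it; z points along the fingers, y is the line along which they close (so a half turn about z gives the same grasp; the last joint's range is limited). The gripper opens to 85 mm and grips with 20 to 120 N. Pads are 22 mm wide; open, the fingers measure 114 mm over their backs; the gripper's body (76 mm by 85 mm) begins 54 mm behind the grasp point. The pads swing forward as they close: fully open they stand 13 mm farther back than shut.
Start: joints at [-4.893, 7.471, 85.268, -0, 87.261, -4.893], TCP at [600.004, 0.022, 202.592] pointing down, gripper open.
Joint ranges: [-169.43, 169.43], [-51.17, 129.36], [1.28, 143.12], [-76.62, 256.62], [0, 156.53], [-152.29, 152.29]. Speed limits (degrees/s): [136.94, 136.94, 159.86, 180, 180, 180].

### API

Orientations are given as [roll, pitch, yaw] about the fixed x, y, z axes, in that order (R = Rz(yaw) Ry(pitch) Rx(roll)).
In Python, from bench import r gives the robot as it stands.
- The arm moves only by the shell command python3 -m jog 'ROWS' [FORCE]. ROWS is JSON, a list of rows, each a list of 7 numbers: the turn, a rotation vector about the tool's x, y, z in degrees, then the shift along the tool's x, y, z in mm, then the closure, from -1 (fully open) to 1 (shut), so that 0 is half open. A call has 1 to 5 rows; each row shifts and turns the commanded pose from where the row before left it, along the tool's axes as they then stand; what a row does not reach is not made up. A row lasts 1/10 s, in which the tool goes at most 50 mm and 8.59 degrees, less where a joint would pass 70% of its speed; a pose out of reach is approached as far as the arm can. A call is refused whole if a number of a shift passes 50 or a number of a turn 8.59, either way. A call with a gripper value outside its range is refused whole. The fingers move at their own pace and stop on an object; FORCE is the grip in N (left out, the last holds). Time passes only in rows, so rows that do not move let the fingers close. It gives the time, the measured TCP pose, the force, the opening and the grip force at its end, in the units of the state.
- r.sense(): the state, without advancing time (a new reading comes with each control period).
- r.snapshot(name): name is "scene" or "side" or "wrist"; returns a dict with "pixels" (384x512x3 uint8, red, green, blue), "fx", "fy", "cx", "cy" (pixels), "k1" (the pictures are not rectified: a ray, as slopes to the right and down, at radius r is drawn at 1 + k1 r^2 times it, then the intrinsics apply), "world_to_cam" (4x4, takes a point from world to camera coordinates); the wrist camera has in their place "hand_eye" (4x4, takes a point from camera to tool coordinates, whose origin is the TCP and whose axes are the flange's). Camera axes: x right, y up, looking along -z (the intrinsics and any distortion apply to the point x, -y, -z); pixel columns grow to the right and rows downward; lengths in mm; the calibration is good to about 2 mm. A picture is of the moment at which its call begins: read the wrist's pose just before it. There is no depth.
- r.hand_in(): hands the job in; it is judged then, once.
The state is a dict: "time": time; "joint_pos": joint angles; "qd": joint speeds; "joint_efforts": joint torques, N m; "tool_pos": TCP position; "tcp_rot": TCP orientation; "ft_force": force on the tool from outside, world axes, zero at the start; "wrist_torque": the same for the moment, N m; "finger_gap": finger opening in mm; "grip_force": force on a finger pad.
Only numpy, scipy, OpenCV 4.12 (cv2) and the standard library are available. Lean on these libraries where they do the work, as an engineer would, in place of code of your own. Each camera call takes 0.05 s, during which the arm holds its last target. There are 200 camera calls.

## Working session

There is one attempt and no reset: what is moved stays moved. The work goes in short steps, Python scripts to look and compute and a shell command to move; the robot and the scene stay as the last step left them, time stands still between calls to the robot, and variables do not carry over. Pictures are saved under pics/ and viewed, at most 10 in all, crops included, and the job is handed in when it is done.

```bash
mkdir -p pics; ls
python3 - <<'E'
from bench import r
import cv2
s=r.sense();print({k:s[k] for k in('time','tool_pos','tcp_rot','ft_force','finger_gap')})
for n in("scene","side"):
    d=r.snapshot(n);cv2.imwrite(f'pics/{n}0.png',cv2.resize(d["pixels"][:,:,::-1],(768,576)))
    print(n,d['fx'],d['cx'],d['cy'],d['k1'],d['world_to_cam'])
E
```

```text
pics
{'time': 0.0, 'tool_pos': array([5.99375468e+02, 6.09091638e-02, 2.01513618e+02]), 'tcp_rot': array([-1.79891136e+02, -8.46947925e-03,  8.99986318e+01]), 'ft_force': array([-0.86795954,  0.2149072 ,  0.64991257]), 'finger_gap': 85.3093018371177}
scene 449.01020206537436 255.7385697040836 198.32604693028313 -0.1317837170839188 [[-8.79168402e-01  4.76388194e-01  1.08263534e-02  4.96548517e+02]
 [-3.93556607e-01 -7.38738351e-01  5.47155230e-01  1.69596583e+02]
 [ 2.68656134e-01  4.76780806e-01  8.36961137e-01 -1.23412044e+03]
 [ 0.00000000e+00  0.00000000e+00  0.00000000e+00  1.00000000e+00]]
side 453.6695638597775 259.22795911759414 185.94011122412732 -0.09905838365474907 [[-8.97604899e-01  4.40692495e-01 -9.77595353e-03  4.70398441e+02]
 [-3.48240055e-01 -6.95351563e-01  6.28661331e-01  1.29862710e+02]
 [ 2.70248606e-01  5.67693869e-01  7.77617748e-01 -1.39507784e+03]
 [ 0.00000000e+00  0.00000000e+00  0.00000000e+00  1.00000000e+00]]
```

View pics/scene0.png

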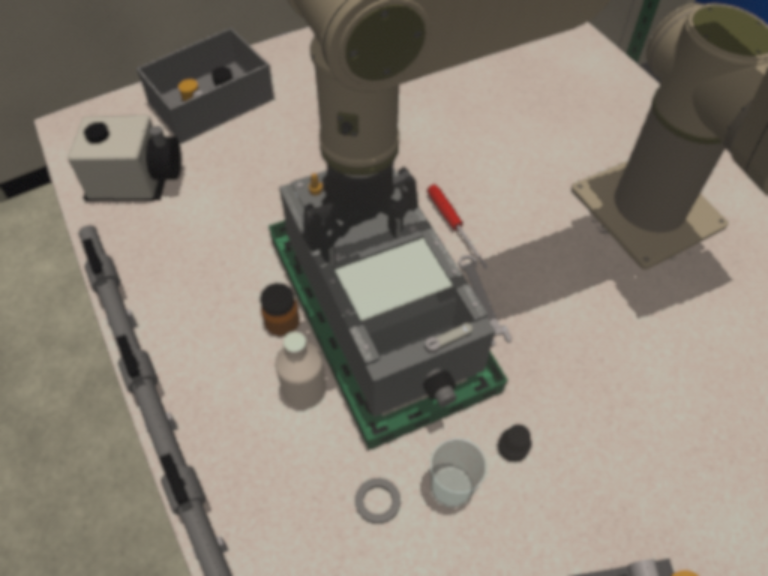

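View pics/side0.png

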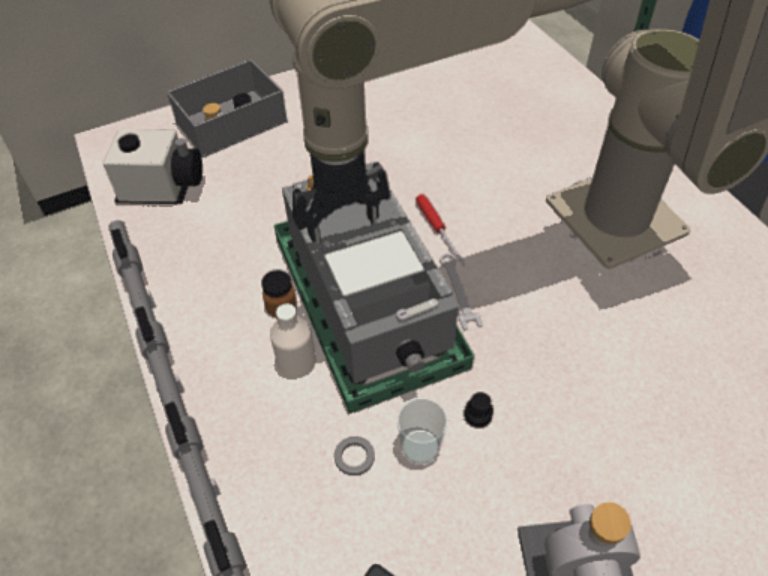

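Both pictures show the tank with its stub end towards the camera. In the side view the pane's front corners are at (343,293) and (424,270), and the button runs from its pivot at (405,316) to its tip at (437,303). In the scene view the stand's bottom front corners are at (370,447) and (505,385).

```bash
cat > h.py <<'E'
import numpy as np
from bench import r
from scipy.optimize import least_squares
def cam(n):
    d=r.snapshot(n); return d
def proj(d,P,W=None):
    W=d['world_to_cam'] if W is None else W
    p=(W@np.c_[P,np.ones(len(P))].T)[:3]; u=np.array([p[0],-p[1]])/-p[2]
    u=u*(1+d['k1']*(u**2).sum(0)); return np.c_[d['fx']*u[0]+d['cx'],d['fy']*u[1]+d['cy']]
def ray(d,px,W=None):
    W=d['world_to_cam'] if W is None else W
    q=(np.array(px,float)-[d['cx'],d['cy']])/[d['fx'],d['fy']]; u=q.copy()
    for _ in range(20): u=q/(1+d['k1']*(u**2).sum())
    v=W[:3,:3].T@np.array([u[0],-u[1],-1]); o=-W[:3,:3].T@W[:3,3]; return o,v
def onz(d,px,z,W=None):
    o,v=ray(d,px,W); return o+v*(z-o[2])/v[2]
def loc(p,x): # stand->world
    c,s=np.cos(p[2]),np.sin(p[2]); x=np.atleast_2d(x)
    return np.c_[p[0]+c*x[:,0]-s*x[:,1],p[1]+s*x[:,0]+c*x[:,1],x[:,2]]
E
python3 - <<'E'
from h import *
S,D=cam("scene"),cam("side")
for n,d,pts in(("scene",S,[(370,447,0),(505,385,0),(367,322,154),(452,285,154),(336,270,154),(420,240,154)]),("side",D,[(350,408,0),(472,366,0),(343,293,154),(424,270,154),(326,250,154),(408,235,154)])):
    for a,b,z in pts: print(n,a,b,onz(d,(a/1.5,b/1.5),z).round(0))
# unknown: x,y,yaw,opening,dz
A=[(115,212,0),(-115,212,0)]
def f(q):
    e=[]
    P=loc(q,[[115,212,0],[-115,212,0],[70,155-q[3],154+q[4]],[-70,155-q[3],154+q[4]],[0,167.5,165+q[4]]])
    e.append(proj(S,P)-np.array([(370,447),(505,385),(367,322),(452,285),(435,345)])/1.5)
    e.append(proj(D,P)-np.array([(350,408),(472,366),(343,293),(424,270),(404,316)])/1.5)
    return np.concatenate(e).ravel()
for y0 in(0,1.57,-1.57,3.1):
    s=least_squares(f,[600,100,y0,70,0],x_scale=[10,10,.1,10,5],loss='soft_l1')
    print(s.cost,s.x.round(3)); 
    if s.cost<200: print(s.fun.reshape(-1,2).round(1).tolist(), loc(s.x,[[0,0,154],[0,167.5,165],[0,-75,0],[0,-170,0]]).round(0))
E
```

```text
scene 370 447 [676. 164.   0.]
scene 505 385 [446. 174.   0.]
scene 367 322 [623.  57. 154.]
scene 452 285 [489.  59. 154.]
scene 336 270 [622. -41. 154.]
scene 420 240 [489. -31. 154.]
side 350 408 [673. 157.   0.]
side 472 366 [451. 177.   0.]
side 343 293 [626.  45. 154.]
side 424 270 [488.  61. 154.]
side 326 250 [614. -51. 154.]
side 408 235 [476. -20. 154.]
9.736169453251229 [ 5.47643e+02 -4.14230e+01 -6.30000e-02  6.63890e+01 -1.46330e+01]
[[-0.0, -0.5], [0.8, 1.0], [-3.1, -1.4], [-0.1, 0.1], [-0.6, -1.4], [-0.0, 2.2], [1.6, -0.7], [1.0, 2.7], [-0.2, 0.5], [-0.1, -0.1]] [[ 548.  -41.  154.]
 [ 558.  126.  165.]
 [ 543. -116.    0.]
 [ 537. -211.    0.]]
9.736169453262905 [ 5.47643e+02 -4.14230e+01 -6.30000e-02  6.63890e+01 -1.46330e+01]
[[-0.0, -0.5], [0.8, 1.0], [-3.1, -1.4], [-0.1, 0.1], [-0.6, -1.4], [-0.0, 2.2], [1.6, -0.7], [1.0, 2.7], [-0.2, 0.5], [-0.1, -0.1]] [[ 548.  -41.  154.]
 [ 558.  126.  165.]
 [ 543. -116.    0.]
 [ 537. -211.    0.]]
9.736169453251117 [ 5.47643e+02 -4.14230e+01 -6.30000e-02  6.63890e+01 -1.46330e+01]
[[-0.0, -0.5], [0.8, 1.0], [-3.1, -1.4], [-0.1, 0.1], [-0.6, -1.4], [-0.0, 2.2], [1.6, -0.7], [1.0, 2.7], [-0.2, 0.5], [-0.1, -0.1]] [[ 548.  -41.  154.]
 [ 558.  126.  165.]
 [ 543. -116.    0.]
 [ 537. -211.    0.]]
9.736169453251534 [ 5.47643e+02 -4.14230e+01 -6.30000e-02  6.63890e+01 -1.46330e+01]
[[-0.0, -0.5], [0.8, 1.0], [-3.1, -1.4], [-0.1, 0.1], [-0.6, -1.4], [-0.0, 2.2], [1.6, -0.7], [1.0, 2.7], [-0.2, 0.5], [-0.1, -0.1]] [[ 548.  -41.  154.]
 [ 558.  126.  165.]
 [ 543. -116.    0.]
 [ 537. -211.    0.]]
```

```bash
python3 -m jog '[[0,0,0,10,-24,-30,1],[0,0,3.6,10,-24,-30,1],[0,0,0,0,0,0,1],[0,0,0,0,0,0,1]]' 20
python3 - <<'E'
from h import *
import cv2
s=r.sense();d=r.snapshot("wrist");print(s['time'],s['tool_pos'],s['tcp_rot'],s['ft_force'],s['finger_gap'],d['hand_eye'].round(3),d['fx'],d['k1'])
cv2.imwrite('pics/w1.png',cv2.resize(d["pixels"][:,:,::-1],(768,576)))
E
```

```text
time: 0.6
tool_pos: [552.4, 20.2, 263.7]
tcp_rot: [179.9, 0.0, 86.4]
ft_force: [0.8, -0.1, -0.5]
finger_gap: 28.7
grip_force: 0.0
0.6 [552.39103612  20.16520218 263.70672811] [1.79857296e+02 4.76253192e-03 8.64463337e+01] [ 0.76434537 -0.05439241 -0.50811154] 28.705741199804546 [[-0.0000e+00  9.6300e-01  2.6900e-01  6.8245e+01]
 [ 1.0000e+00  1.0000e-03 -1.0000e-03 -7.2500e-01]
 [-1.0000e-03  2.6900e-01 -9.6300e-01 -1.7117e+02]
 [ 0.0000e+00  0.0000e+00  0.0000e+00  1.0000e+00]] 266.11245428201477 -0.04043133924053322
```

View pics/w1.png

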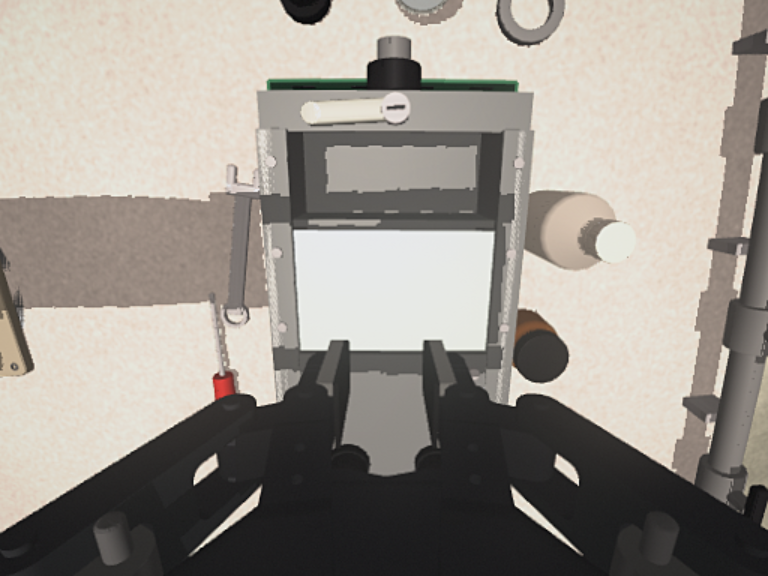

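The wrist view shows the pane's front corners at (293,230) and (494,230), and the deck edge running from (298,351) to (492,351). The button pivot is at (396,107) and its tip at (303,113). The end bar's outer edge runs from (258,92) to (532,92).

```bash
cat >> h.py <<'E'
from scipy.spatial.transform import Rotation as Rot
def wcam():
    s=r.sense(); d=r.snapshot("wrist"); T=np.eye(4); T[:3,:3]=Rot.from_euler('xyz',s['tcp_rot'],degrees=True).as_matrix(); T[:3,3]=s['tool_pos']
    d['world_to_cam']=np.linalg.inv(T@d['hand_eye']); return d
E
python3 - <<'E'
from h import *
d=wcam()
m=np.array([(293,230),(494,230),(298,351),(492,351),(396,107),(303,113),(258,92),(532,92)])/1.5
def f(q):
    x,y,w,o,dz,a,sl=q
    z=lambda yy:154+dz+sl*yy/1000
    P=loc(q,[[-70,155-o,z(90)],[70,155-o,z(90)],[-70,0,z(0)+11],[70,0,z(0)+11],[0,167.5,z(167)+13],[-60*np.cos(a),167.5-60*np.sin(a),z(167)+11],[-90,180,z(180)],[90,180,z(180)]])
    e=proj(d,P)-m; e=e*np.array([[.3,1],[.3,1],[.3,1],[.3,1],[1,1],[1,1],[.5,1],[.5,1]])
    return np.r_[e.ravel(),dz/10,sl/20]
s=least_squares(f,[548,-41,-.063,66,0,0.1,0],x_scale=[10,10,.1,10,5,.1,10])
print(s.cost,s.x.round(3),s.fun.round(1)); q=s.x
print(loc(q,[[0,0,0],[0,45,0],[0,155-q[3],0],[0,167.5,0],[-60*np.cos(q[5]),167.5-60*np.sin(q[5]),0]]).round(1))
E
```

```text
1.1716608408157423 [ 5.54901e+02 -3.49530e+01 -6.20000e-02  6.63940e+01 -5.16800e+00
  4.70000e-02 -3.64700e+00] [ 0.8  0.  -0.2 -0.   0.5  0.2 -0.7  0.1  0.1  0.3 -0.4  0.   0.4 -0.4
 -0.  -0.2 -0.5 -0.2]
[[554.9 -35.    0. ]
 [557.7  10.    0. ]
 [560.4  53.5   0. ]
 [565.3 132.2   0. ]
 [505.3 133.1   0. ]]
```

```bash
python3 -m jog '[[0,0,0,-10,6,-0,1],[0,0,0,0,0,30,1],[0,0,0,0,0,35,1],[0,0,0,0,0,20,1],[0,0,0,0,0,5,1]]' 20;  python3 -m jog '[[0,0,0,0,0,3,1],[0,0,0,0,0,0,1]]'
```

```text
time: 1.2
tool_pos: [555.1, 8.9, 167.8]
tcp_rot: [-179.6, 0.0, 86.4]
ft_force: [-0.4, -0.1, -0.5]
finger_gap: -0.0
grip_force: 0.0
time: 1.4
tool_pos: [557.9, 9.3, 170.1]
tcp_rot: [180.0, 0.0, 86.4]
ft_force: [-0.4, 0.2, -0.4]
finger_gap: -0.1
grip_force: 0.0
```

```bash
cat > ok.py <<'E'
# exits 0 while vertical force is below the limit given (looks only)
import sys,numpy as np
from bench import r
s=r.sense();f=s['ft_force'];p=s['tool_pos']
print(round(s['time'],2),p.round(1),f.round(1))
sys.exit(abs(f[2])>float(sys.argv[1]))
E
J="python3 -m jog"; O="python3 ok.py 2.5"
{ python3 -m jog '[[0,0,0,0,0,1,1],[0,0,0,0,0,0.5,1]]' >/dev/null && $O &&
python3 -m jog '[[0,0,0,0,0,1,1],[0,0,0,0,0,0.5,1]]' >/dev/null && $O &&
python3 -m jog '[[0,0,0,0,0,1,1],[0,0,0,0,0,0.5,1]]' >/dev/null && $O &&
python3 -m jog '[[0,0,0,0,0,1,1],[0,0,0,0,0,0.5,1]]' >/dev/null && $O &&
python3 -m jog '[[0,0,0,0,0,1,1],[0,0,0,0,0,0.5,1]]' >/dev/null && $O &&
python3 -m jog '[[0,0,0,0,0,1,1],[0,0,0,0,0,0.5,1]]' >/dev/null && $O &&
python3 -m jog '[[0,0,0,0,0,1,1],[0,0,0,0,0,0.5,1]]' >/dev/null && $O &&
python3 -m jog '[[0,0,0,0,0,1,1],[0,0,0,0,0,0.5,1]]' >/dev/null && $O &&
python3 -m jog '[[0,0,0,0,0,1,1],[0,0,0,0,0,0.5,1]]' >/dev/null && $O &&
python3 -m jog '[[0,0,0,0,0,1,1],[0,0,0,0,0,0.5,1]]' >/dev/null && $O; }
```

```text
1.6 [558.2   9.5 169.4] [0.1 0.3 0.2]False
```

```bash
sed -i 's/sys.exit(\(.*\))$/sys.exit(int(\1))/' ok.py
O="python3 ok.py 2.5"
{ python3 -m jog '[[0,0,0,0,0,1,1],[0,0,0,0,0,0.5,1]]' >/dev/null && $O &&
python3 -m jog '[[0,0,0,0,0,1,1],[0,0,0,0,0,0.5,1]]' >/dev/null && $O &&
python3 -m jog '[[0,0,0,0,0,1,1],[0,0,0,0,0,0.5,1]]' >/dev/null && $O &&
python3 -m jog '[[0,0,0,0,0,1,1],[0,0,0,0,0,0.5,1]]' >/dev/null && $O &&
python3 -m jog '[[0,0,0,0,0,1,1],[0,0,0,0,0,0.5,1]]' >/dev/null && $O &&
python3 -m jog '[[0,0,0,0,0,1,1],[0,0,0,0,0,0.5,1]]' >/dev/null && $O &&
python3 -m jog '[[0,0,0,0,0,1,1],[0,0,0,0,0,0.5,1]]' >/dev/null && $O &&
python3 -m jog '[[0,0,0,0,0,1,1],[0,0,0,0,0,0.5,1]]' >/dev/null && $O &&
python3 -m jog '[[0,0,0,0,0,1,1],[0,0,0,0,0,0.5,1]]' >/dev/null && $O &&
python3 -m jog '[[0,0,0,0,0,1,1],[0,0,0,0,0,0.5,1]]' >/dev/null && $O; }
```

```text
1.8 [557.6   9.7 167. ] [0.4 0.  0.8]
2.0 [557.3   9.7 165. ] [-0.2 -0.9 -0.3]
2.2 [557.3   9.7 163.4] [-0.1  0.6 -0.4]
2.4 [557.3   9.7 161.9] [-0.3 -0.1 -0.3]
2.6 [557.3   9.7 160.4] [-0.1 -0.2  0.1]
2.8 [557.3   9.7 158.9] [ 0.5 -0.9  0.3]
3.0 [557.3   9.7 157.5] [0.5 0.1 0. ]
3.2 [557.3   9.6 155.9] [-0.2  0.4 -0.2]
3.4 [557.3   9.7 154.5] [-0.2  0.3  0.7]
3.6 [557.3   9.7 153. ] [ 0.6 -0.2 -0.3]
```

```bash
O="python3 ok.py 2.5"
{ python3 -m jog '[[0,0,0,0,0,1,1],[0,0,0,0,0,0.3,1]]' >/dev/null && $O &&
python3 -m jog '[[0,0,0,0,0,1,1],[0,0,0,0,0,0.3,1]]' >/dev/null && $O &&
python3 -m jog '[[0,0,0,0,0,1,1],[0,0,0,0,0,0.3,1]]' >/dev/null && $O &&
python3 -m jog '[[0,0,0,0,0,1,1],[0,0,0,0,0,0.3,1]]' >/dev/null && $O &&
python3 -m jog '[[0,0,0,0,0,1,1],[0,0,0,0,0,0.3,1]]' >/dev/null && $O &&
python3 -m jog '[[0,0,0,0,0,1,1],[0,0,0,0,0,0.3,1]]' >/dev/null && $O &&
python3 -m jog '[[0,0,0,0,0,1,1],[0,0,0,0,0,0.3,1]]' >/dev/null && $O &&
python3 -m jog '[[0,0,0,0,0,1,1],[0,0,0,0,0,0.3,1]]' >/dev/null && $O ; }
```

```text
3.8 [557.3   9.7 151.6] [-0.3 -0.8 -0.1]
4.0 [557.3   9.7 150.3] [-0.1  0.5 -0.3]
4.2 [557.3   9.7 149. ] [0.4 1.3 0.5]
4.4 [557.3   9.7 147.7] [ 0.8  0.1 -0.3]
4.6 [557.3   9.7 146.5] [-0.5  0.7  0.2]
4.8 [557.3   9.7 145.2] [ 0.1 -0.1  0.4]
5.0 [557.3   9.7 143.9] [-0.3 -0.5 -0.5]
5.2 [557.3   9.7 142.5] [-0.1 -0.1  0.1]
```

```bash
O="python3 ok.py 2.5"
{ python3 -m jog '[[0,0,0,0,0,1,1],[0,0,0,0,0,0,1]]' >/dev/null && $O &&
python3 -m jog '[[0,0,0,0,0,1,1],[0,0,0,0,0,0,1]]' >/dev/null && $O &&
python3 -m jog '[[0,0,0,0,0,1,1],[0,0,0,0,0,0,1]]' >/dev/null && $O &&
python3 -m jog '[[0,0,0,0,0,1,1],[0,0,0,0,0,0,1]]' >/dev/null && $O ; }
```

```text
5.4 [557.3   9.7 141.5] [-0.  -0.6 -0.2]
5.6 [557.3   9.6 140.5] [0.3 0.5 0.4]
5.8 [557.3   9.7 139.6] [ 0.7 -0.3  0.1]
6.0 [557.3   9.7 138.5] [0.9 0.  0.7]
```

No contact yet at 138.5, so I'll take a look.

Run:
```python
from h import *
import cv2
a=cam("side");b=wcam()
A=a["pixels"][120:270,170:330];
cv2.imwrite('pics/s2.png',np.hstack([cv2.resize(A,(400,375)),cv2.resize(b["pixels"],(400,375))])[:,:,::-1])
```

```text
(no output)
```

View pics/s2.png

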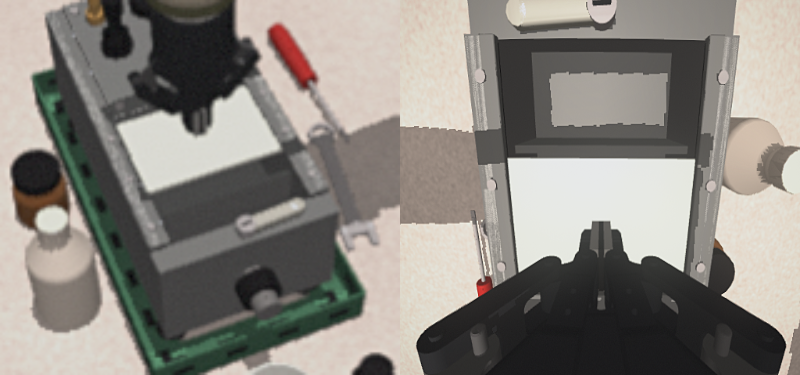

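The left half (side view) shows the fingertips over the middle of the pane. The right half (wrist view) shows them centred across it. I'll keep going down.

```bash
O="python3 ok.py 2"
{ python3 -m jog '[[0,0,0,0,0,0.7,1],[0,0,0,0,0,0,1]]' >/dev/null && $O &&
python3 -m jog '[[0,0,0,0,0,0.7,1],[0,0,0,0,0,0,1]]' >/dev/null && $O &&
python3 -m jog '[[0,0,0,0,0,0.7,1],[0,0,0,0,0,0,1]]' >/dev/null && $O &&
python3 -m jog '[[0,0,0,0,0,0.7,1],[0,0,0,0,0,0,1]]' >/dev/null && $O &&
python3 -m jog '[[0,0,0,0,0,0.7,1],[0,0,0,0,0,0,1]]' >/dev/null && $O &&
python3 -m jog '[[0,0,0,0,0,0.7,1],[0,0,0,0,0,0,1]]' >/dev/null && $O ; }
```

```text
6.3 [557.3   9.7 137.9] [0.5 0.3 0.3]
6.5 [557.3   9.7 137.2] [-0.4  1.   0.7]
6.7 [557.3   9.7 136.5] [0.3 0.  0.1]
6.9 [557.3   9.7 135.8] [-0.4 -0.3 -0.5]
7.1 [557.3   9.7 135.1] [-0.5  0.1 -0.4]
7.3 [557.3   9.7 134.4] [ 0.4 -0.7  0.1]
```

Run:
```python
from h import *
import cv2
a=cam("side");b=wcam();s=cam("scene")
t=r.sense()['tool_pos']
for n,d,k in(("side",a,5),("wrist",b,3),("scene",s,5)):
    c=proj(d,t[None])[0]; print(n,c.round(1))
    u,v=(c-[80/k*2.5,60/k*2.5]).astype(int) if 0 else (int(c[0])-(40 if k==5 else 66),int(c[1])-(50 if k==5 else 90))
    w,h=(80,100) if k==5 else (133,166)
    im=d["pixels"][max(v,0):v+h,u:u+w]; im=cv2.resize(im,None,fx=3.3 if k==5 else 2,fy=3.3 if k==5 else 2,interpolation=cv2.INTER_CUBIC)
    print(u,v); cv2.imwrite(f'pics/c_{n}.png',im[:,:,::-1])
L=[cv2.imread(f'pics/c_{n}.png') for n in("side","wrist","scene")]
H=330;L=[cv2.copyMakeBorder(x,0,max(0,H-len(x)),0,0,0)[:H] for x in L]
cv2.imwrite('pics/c3.png',np.hstack(L)); print([x.shape for x in L])
```

```text
side [248.4 180.5]
208 130
wrist [258.  222.7]
191 132
scene [261.6 190.6]
221 140
[(330, 264, 3), (330, 266, 3), (330, 264, 3)]
```

View pics/c3.png

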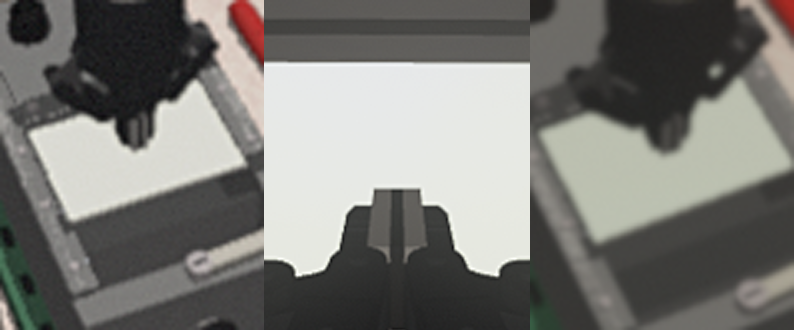

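The side crop shows the tip's lower end at (133,150) against a predicted (133,167). In the scene crop it is at (135,152) against (134,167), and in the wrist crop the end is at row 189. The tip therefore looks higher than the reported TCP, so I'll triangulate both the tip and the pane.

Run:
```python
from h import *
a=cam("side");b=wcam();s=cam("scene")
t=r.sense()['tool_pos'];print(t)
def tri(L):
    A=0;B=0
    for d,p in L:
        o,v=ray(d,p);v/=np.linalg.norm(v);M=np.eye(3)-np.outer(v,v);A=A+M;B=B+M@o
    x=np.linalg.solve(A,B); return x.round(1),[(proj(d,x[None])[0]-p).round(1).tolist() for d,p in L]
S=(248.3,175.5);C=(261.9,186.);W=(191+131/2,132+189/2)
print('tip s+w',tri([(a,S),(b,W)]));print('tip c+w',tri([(s,C),(b,W)]))
# pane front edge: side crop (70,222),(246,165); scene crop (597-530,243),(790-530,172)
e1=[(208+70/3.3,130+222/3.3),(208+246/3.3,130+165/3.3)]; e2=[(221+67/3.3,140+243/3.3),(221+260/3.3,140+172/3.3)]
Lw=np.array(b['pixels']).astype(int).sum(2); 
import cv2
col=Lw[:,150]; r0=[i for i in range(100,220) if Lw[i,150]>600][0]; r1=[i for i in range(100,220) if Lw[i,350]>600][0]
row=Lw[min(r0,r1)+12]; c=[i for i in range(512) if row[i]>600]; print('wrist pane',r0,r1,c[0],c[-1])
wl=[(c[0],r0),(c[-1],r1)]
for i in(0,1): print('edge s+w',tri([(a,e1[i]),(b,wl[1-i])]),'c+w',tri([(s,e2[i]),(b,wl[1-i])]))
```

```text
[557.35728822   9.65953247 134.47911306]
tip s+w (array([558.3,  16.4, 160.5]), [[0.7, 0.2], [2.4, 1.9]])
tip c+w (array([557.6,  13.6, 155.1]), [[0.7, 0.5], [1.6, 2.6]])
wrist pane 164 164 104 511
edge s+w (array([643.9,  71.4, 208.2]), [[-4.8, -5.5], [-27.4, -38.2]]) c+w (array([644.9,  69.5, 212.8]), [[-4.0, -5.2], [-15.2, -32.7]])
edge s+w (array([484.8,  62.8, 163.6]), [[1.9, -2.4], [14.1, -5.2]]) c+w (array([492. ,  65.2, 170.8]), [[2.8, -4.1], [19.7, -8.9]])
```

Run:
```python
from h import *
import cv2,copy
b=wcam(); s=r.sense(); print(s['joint_efforts'].round(1) if hasattr(s['joint_efforts'],'round') else s['joint_efforts'],s['ft_force'].round(2),s['wrist_torque'])
g=cv2.cvtColor(b['pixels'],cv2.COLOR_RGB2GRAY).astype(int); sat=b['pixels'].max(2).astype(int)-b['pixels'].min(2)
M=((g>205)&(sat<18)).astype('uint8'); n,l,st,ce=cv2.connectedComponentsWithStats(M); i=1+np.argmax(st[1:,4]); print(st[i])
y0=st[i][1]; row=np.where(l[y0+10]==i)[0]; print('row',y0+10,row[0],row[-1]); row2=np.where(l[y0+60]==i)[0]; print('row',y0+60,row2[0],row2[-1])
T1=np.eye(4);T1[:3,:3]=Rot.from_euler('xyz',[179.86,0,86.446],degrees=True).as_matrix();T1[:3,3]=[552.4,20.2,263.0]
W1=np.linalg.inv(T1@b['hand_eye'])
m1=np.array([(293,230),(494,230)])/1.5
f=lambda px: px
m2=np.array([(row[0],y0),(row[-1],y0)])
def tri(px1,px2):
    A=0;B=0
    for W,p in((W1,px1),(b['world_to_cam'],px2)):
        o,v=ray(b,p,W);v/=np.linalg.norm(v);Q=np.eye(3)-np.outer(v,v);A=A+Q;B=B+Q@o
    return np.linalg.solve(A,B).round(1)
print(tri(m1[0],m2[0]),tri(m1[1],m2[1]))
```

```text
[  0.  -51.7 -48.6  -0.    0.    0. ] [-0.35  0.    0.08] [ 0.00948247 -0.0250353   0.00479336]
[  135   163   245   117 22043]
row 173 136 378
row 223 142 372
[489.5  58.6 153.4] [631.5  49.1 149.4]
```

```bash
O="python3 ok.py 2"
{ python3 -m jog '[[0,0,0,0,0,0.7,1],[0,0,0,0,0,0,1]]' >/dev/null && $O &&
python3 -m jog '[[0,0,0,0,0,0.7,1],[0,0,0,0,0,0,1]]' >/dev/null && $O &&
python3 -m jog '[[0,0,0,0,0,0.7,1],[0,0,0,0,0,0,1]]' >/dev/null && $O &&
python3 -m jog '[[0,0,0,0,0,0.7,1],[0,0,0,0,0,0,1]]' >/dev/null && $O &&
python3 -m jog '[[0,0,0,0,0,0.7,1],[0,0,0,0,0,0,1]]' >/dev/null && $O &&
python3 -m jog '[[0,0,0,0,0,0.7,1],[0,0,0,0,0,0,1]]' >/dev/null && $O ; }
python3 - <<'E'
from h import *
b=wcam();a=cam("side")
import cv2
p=a['pixels'][110:230,190:310]; q=b['pixels'][120:300,150:370]
cv2.imwrite('pics/c4.png',np.hstack([cv2.resize(p,(400,400),interpolation=cv2.INTER_CUBIC),cv2.resize(q,(400,400))])[:,:,::-1])
E
```

```text
7.85 [557.3   9.7 133.7] [ 0.2 -0.   0.4]
8.05 [557.3   9.7 132.9] [0.3 0.1 0.5]
8.25 [557.3   9.7 132.3] [-0.4  0.3  0.5]
8.45 [557.3   9.7 131.6] [-0.4  0.5  0.1]
8.65 [557.3   9.6 130.9] [ 0.4 -0.4 -0.5]
8.85 [557.3   9.7 130.2] [-0.3 -0.2  0.6]
```

View pics/c4.png

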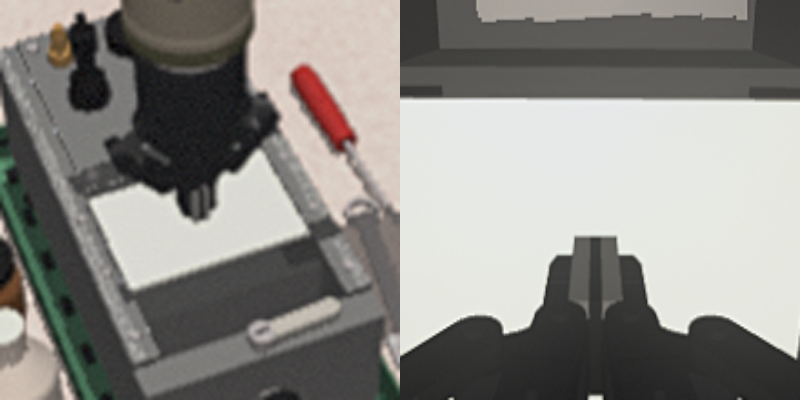

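The tip is at row 227 in the wrist view, unchanged relative to the tool, so it is still in free air. I'll carry on down.

```bash
O="python3 ok.py 2"
sed -i "s/print(round/print(np.round(s['joint_efforts'][1:3],1),round/" ok.py
{ python3 -m jog '[[0,0,0,0,0,0.8,1],[0,0,0,0,0,0,1]]' >/dev/null && $O &&
python3 -m jog '[[0,0,0,0,0,0.8,1],[0,0,0,0,0,0,1]]' >/dev/null && $O &&
python3 -m jog '[[0,0,0,0,0,0.8,1],[0,0,0,0,0,0,1]]' >/dev/null && $O &&
python3 -m jog '[[0,0,0,0,0,0.8,1],[0,0,0,0,0,0,1]]' >/dev/null && $O &&
python3 -m jog '[[0,0,0,0,0,0.8,1],[0,0,0,0,0,0,1]]' >/dev/null && $O &&
python3 -m jog '[[0,0,0,0,0,0.8,1],[0,0,0,0,0,0,1]]' >/dev/null && $O &&
python3 -m jog '[[0,0,0,0,0,0.8,1],[0,0,0,0,0,0,1]]' >/dev/null && $O &&
python3 -m jog '[[0,0,0,0,0,0.8,1],[0,0,0,0,0,0,1]]' >/dev/null && $O ; }
python3 - <<'E'
from h import *
b=wcam();a=cam("side");S=cam("scene");W=b['pixels'].astype(int).sum(2)
c=[i for i in range(150,300) if W[i,258]<400];print(c[:5])
A=a['pixels'].astype(int).sum(2);print('side',A[165:190,248:252].mean(1).astype(int))
E
```

```text
[-51.9 -48.6] 9.15 [557.3   9.7 129.4] [-0.1  0.2 -0.2]
[-51.9 -48.6] 9.35 [557.3   9.7 128.6] [-0.1  0.   0.7]
[-51.9 -48.6] 9.55 [557.3   9.7 127.7] [-0.5 -0.4  0.1]
[-51.9 -48.5] 9.75 [557.3   9.7 127. ] [-1.3 -0.2 -0.5]
[-51.9 -48.5] 9.95 [557.3   9.7 126.2] [ 0.3 -0.4  0.4]
[-51.9 -48.5] 10.15 [557.3   9.7 125.3] [-0.9  1.4 -0.7]
[-51.2 -47.8] 10.35 [557.5   9.6 124.8] [0.3 0.5 0.6]
[-49.6 -46.8] 10.55 [557.6   9.7 124.3] [-1.   0.4  4.3]
[150, 151, 152, 153, 154]
side [ 75  93 145 204 225 226 227 226 221 214 200 203 326 552 653 652 648 648
 649 650 647 649 652 656 628]
```

Contact at a reported z of about 125, with 4.3 N. Next I'll press to about 13 N and test a short slide.

```bash
O="python3 ok.py 12"
{ python3 -m jog '[[0,0,0,0,0,0.6,1],[0,0,0,0,0,0,1]]' >/dev/null && $O &&
python3 -m jog '[[0,0,0,0,0,0.6,1],[0,0,0,0,0,0,1]]' >/dev/null && $O &&
python3 -m jog '[[0,0,0,0,0,0.4,1],[0,0,0,0,0,0,1]]' >/dev/null && $O ; }
python3 ok.py 20 && python3 -m jog '[[0,0,0,2,0,0,1],[0,0,0,2,0,0,1]]' >/dev/null ; python3 ok.py 16 && python3 -m jog '[[0,0,0,2,0,0,1],[0,0,0,2,0,0,1]]' >/dev/null ; python3 ok.py 20
```

```text
[-48.2 -45.9] 10.9 [557.6   9.7 123.9] [-2.6  0.4  7.2]
[-47.2 -45.4] 11.1 [557.7   9.7 123.6] [-4.3  0.4  9.3]
[-46.7 -45.1] 11.3 [557.7   9.8 123.4] [-4.2 -0.3 10.3]
[-46.7 -45.1] 11.3 [557.7   9.8 123.4] [-4.2 -0.3 10.3]
[-47.  -45.2] 11.5 [557.9  12.7 123.4] [-4.6 -4.5  9.4]
[-47.  -45.2] 11.7 [558.1  16.7 123.4] [-4.3 -3.7 11.1]
```

```bash
python3 -m jog '[[0,0,0,2,0,0,1],[0,0,0,2,0,0,1],[0,0,0,2,0,0,1]]' >/dev/null
cat > pane.py <<'E'
from h import *
import cv2
b=wcam();t=r.sense()
g=cv2.cvtColor(b['pixels'],cv2.COLOR_RGB2GRAY).astype(int); sat=np.ptp(b['pixels'].astype(int),axis=2)
M=((g>205)&(sat<18)).astype('uint8'); n,l,st,ce=cv2.connectedComponentsWithStats(M); i=1+np.argmax(st[1:,4])
print(st[i],t['tool_pos'].round(1),t['ft_force'].round(1))
E
python3 pane.py
python3 - <<'E'
from h import *
import cv2
a=cam("side");b=cam("wrist")
p=a['pixels'][110:230,190:310]
cv2.imwrite('pics/c5.png',np.hstack([cv2.resize(p,(400,400),interpolation=cv2.INTER_CUBIC),cv2.resize(b['pixels'],(400,400))])[:,:,::-1])
E
```

```text
[  125   167   264   117 23264] [558.6  23.  123.4] [-4.6 -3.4 10.5]
```

View pics/c5.png

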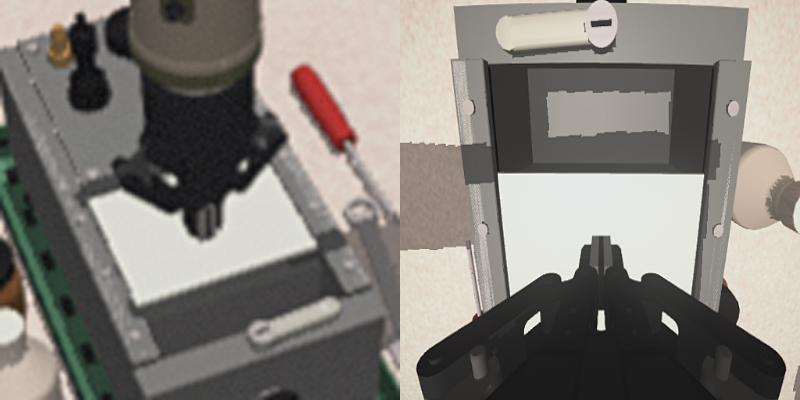

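The pane is moving with the fingertips: its front edge stays at row 167 in the wrist view, and the gap in the side view has narrowed. I'll continue.

```bash
O="python3 ok.py 15"
{ python3 -m jog '[[0,0,0,2,-0.2,0,1],[0,0,0,2,-0.2,0,1],[0,0,0,2,0,0,1]]' >/dev/null ; $O &&
python3 -m jog '[[0,0,0,2,0,0,1],[0,0,0,2,0,0,1]]' >/dev/null ; $O &&
python3 -m jog '[[0,0,0,2,0,0,1],[0,0,0,2,0,0,1]]' >/dev/null ; $O &&
python3 -m jog '[[0,0,0,2,0,0,1],[0,0,0,2,0,0,1]]' >/dev/null ; $O ; }; python3 pane.py
```

```text
[-47.4 -44.8] 12.45 [558.9  28.7 123.5] [-2.4 -3.4  7.7]
[-47.4 -44.7] 12.65 [559.2  32.7 123.5] [-3.7 -3.7 10.2]
[-47.4 -44.7] 12.85 [559.4  36.7 123.5] [-2.9 -4.1  9.7]
[-47.5 -44.7] 13.05 [559.7  40.7 123.6] [-2.4 -4.2  9.5]
[  125   167   264   117 23259] [559.7  41.  123.5] [-3.6 -4.1 10.2]
```

```bash
O="python3 ok.py 15"
{ python3 -m jog '[[0,0,0,2,-0.1,0,1],[0,0,0,2,-0.1,0.1,1],[0,0,0,2,0,0.1,1],[0,0,0,2,0,0,1]]' >/dev/null ; $O &&
python3 -m jog '[[0,0,0,2,0,0,1],[0,0,0,2,0,0,1],[0,0,0,2,0,0,1]]' >/dev/null ; $O &&
python3 -m jog '[[0,0,0,2,0,0,1],[0,0,0,2,0,0,1],[0,0,0,2,0,0,1]]' >/dev/null ; $O &&
python3 -m jog '[[0,0,0,2,0,0,1],[0,0,0,2,0,0,1],[0,0,0,2,0,0,1]]' >/dev/null ; $O ; }; python3 pane.py
```

```text
[-47.3 -44.3] 13.5 [560.2  48.7 123.5] [-1.7 -4.3 10. ]
[-47.5 -44.3] 13.8 [560.6  54.7 123.5] [-1.4 -3.4  9.5]
[-47.7 -44.3] 14.1 [561.   60.7 123.5] [-2.1 -3.1 10.2]
[-47.8 -44.3] 14.4 [561.4  66.7 123.5] [-2.4 -3.9 10.9]
[  125   167   264   117 23265] [561.4  67.  123.5] [-2.2 -3.3  9.1]
```

```bash
O="python3 ok.py 15"
{ python3 -m jog '[[0,0,0,1.5,0,0.1,1],[0,0,0,1.5,0,0.1,1],[0,0,0,1,0,0.1,1]]' >/dev/null ; $O &&
python3 -m jog '[[0,0,0,1,0,0,1],[0,0,0,1,0,0,1]]' >/dev/null ; $O &&
python3 -m jog '[[0,0,0,1,0,0,1],[0,0,0,1,0,0,1]]' >/dev/null ; $O; }; python3 pane.py
```

```text
[-47.3 -43.9] 14.75 [561.7  70.7 123.3] [-2.8 -4.1 12. ]
[-47.5 -44. ] 14.95 [561.8  72.7 123.4] [-2.7 -4.4 10.3]
[-47.5 -44. ] 15.15 [562.   74.7 123.4] [-2.3 -3.1  9.9]
[  125   167   264   117 23301] [562.   74.8 123.4] [-1.7 -4.  11.1]
```

```bash
O="python3 ok.py 15"
{ python3 -m jog '[[0,0,0,1,0,0,1],[0,0,0,1,0,0,1]]' >/dev/null ; $O &&
python3 -m jog '[[0,0,0,1,0,0,1],[0,0,0,1,0,0,1]]' >/dev/null ; $O &&
python3 -m jog '[[0,0,0,1,0,0,1],[0,0,0,1,0,0,1]]' >/dev/null ; $O; }; python3 pane.py
```

```text
[-47.7 -44.1] 15.4 [562.1  76.1 123.3] [-1.8 -7.9  9.6]
[-47.8 -43.8] 15.6 [562.4  77.9 123.4] [-1.  -6.7  9.8]
[-47.9 -43.7] 15.8 [562.7  80.  123.4] [-0.2 -6.1  9.9]
[  126   176   261   108 20983] [562.7  80.1 123.4] [-0.9 -7.3  8.8]
```

The pane stopped at y≈76 and the force rose to 7.9 N, then the fingertips slipped. Travel was 66.3 mm against an estimated opening of 66.4, so it is shut. Next I'll lift off and move to the outer side of the button.

```bash
python3 -m jog '[[0,0,0,0,0,-5,1],[0,0,0,0,0,-20,1],[0,0,0,0,0,-25,1],[0,0,0,0,0,0,1]]' >/dev/null; python3 ok.py 20
python3 - <<'E'
from h import *
import cv2
b=wcam()
cv2.imwrite('pics/w6.png',cv2.resize(b['pixels'],(768,576))[:,:,::-1])
E
```

```text
[-50.1 -47. ] 16.25 [563.4  81.8 175.5] [ 0.5  0.8 -0.1]
```

View pics/w6.png

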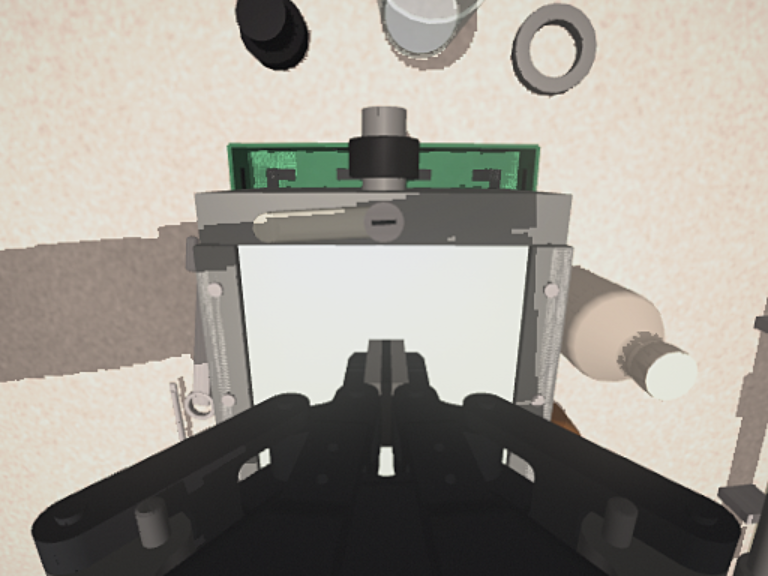

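The picture shows the pane shut flush against the end bar along row 245, with the button pivot at (382,222) and its tip at (255,228).

Run:
```python
from h import *
b=wcam(); t=r.sense()['tool_pos']; print(t.round(1))
R=Rot.from_euler('xyz',r.sense()['tcp_rot'],degrees=True).as_matrix()
for z in(125,140,146,150,154):
    f=lambda u,v,dz=0:(R.T@(onz(b,(u/1.5,v/1.5),z+dz)-t)).round(1)[:2]
    print(z,'w',np.linalg.norm(f(240,245)-f(528,245)).round(1),'endbarw',np.linalg.norm(f(196,193)-f(571,193)).round(1),'depth',(f(383,193)-f(383,245))[0].round(1),'pivot',f(382,222,12),'tip',f(255,228,11),'bar outer',f(196,193))
o,v=ray(b,(387/1.5,340/1.5)); 
for z in(5,10,15,20,25): 
    P=o+v*((t[2]+z)-o[2])/v[2]; print('fingertip',z,(R.T@(P-t)).round(1))
```

```text
[561.6  81.7 172. ]
125 w 160.4 endbarw 202.8 depth 28.1 pivot [47.4 -1.3] tip [ 44.4 -67.6] bar outer [  62.2 -101.8]
140 w 149.4 endbarw 188.9 depth 26.1 pivot [48.9 -1.3] tip [ 46.1 -62.8] bar outer [ 62.6 -94.8]
146 w 145.0 endbarw 183.4 depth 25.4 pivot [49.5 -1.2] tip [ 46.8 -60.9] bar outer [ 62.8 -92.1]
150 w 142.2 endbarw 179.7 depth 24.9 pivot [50.  -1.2] tip [ 47.3 -59.6] bar outer [ 62.9 -90.2]
154 w 139.2 endbarw 176.1 depth 24.4 pivot [50.4 -1.2] tip [ 47.8 -58.3] bar outer [ 63.  -88.4]
fingertip 5 [-1.4  1.  -5. ]
fingertip 10 [  0.7   1.  -10. ]
fingertip 15 [  2.8   0.9 -15. ]
fingertip 20 [  4.8   0.9 -20. ]
fingertip 25 [  6.9   0.9 -25. ]
```

```bash
python3 -m jog '[[0,0,0,24,-16,0,1],[0,0,0,24,-15,0,1],[0,0,0,24,-15,0,1],[0,0,0,0,0,0,1]]' >/dev/null; python3 ok.py 2 && python3 -m jog '[[0,0,0,0,0,15,1],[0,0,0,0,0,15,1],[0,0,0,0,0,0,1],[0,0,0,0,0,0,1]]' >/dev/null; python3 ok.py 3
```

```text
[-49.7 -49.4] 16.75 [517.5 158.7 169.9] [ 0.5 -0.3 -0.7]
[-48.5 -47.5] 17.15 [519.2 155.4 140.2] [ 0.5  1.1 -0.1]
```

```bash
O="python3 ok.py 3"; python3 -m jog '[[0,0,0,0,0,6,1],[0,0,0,0,0,4.5,1],[0,0,0,0,0,0,1]]' >/dev/null; $O &&  python3 -m jog '[[0,0,0,-3,0,0,1],[0,0,0,-3,0,0,1],[0,0,0,0,0,0,1]]' >/dev/null; $O && python3 -m jog '[[0,0,0,-2,0,0,1],[0,0,0,-2,0,0,1],[0,0,0,0,0,0,1]]' >/dev/null; $O && python3 -m jog '[[0,0,0,-2,0,0,1],[0,0,0,-2,0,0,1],[0,0,0,0,0,0,1]]' >/dev/null; $O
```

```text
[-50. -49.] 17.45 [519.6 156.1 130.6] [-0.1 -0.4 -0.2]
[-49.4 -48.5] 17.75 [519.7 150.2 131.6] [-0.4  0.9 -0.8]
[-48.8 -48.3] 18.05 [519.3 146.4 131.5] [-0.5  3.2  0.7]
[-48.6 -48.1] 18.35 [519.1 142.1 131.4] [-0.7  2.1  0.1]
```

The button is being pushed with 2–3 N of resistance, as expected. I'll continue the sweep along the arc.

```bash
O="python3 ok.py 5"; python3 -m jog '[[0,0,0,-3.5,0,0,1],[0,0,0,-3.5,0,0,1],[0,0,0,-3.5,0.4,0,1],[0,0,0,-3.5,0.4,0,1]]' >/dev/null; $O &&  python3 -m jog '[[0,0,0,-3.5,0.5,0,1],[0,0,0,-4,0.5,0,1],[0,0,0,-3.5,1.9,0,1],[0,0,0,-3.5,1.9,0,1]]' >/dev/null; $O && python3 -m jog '[[0,0,0,-3.5,1.9,0,1],[0,0,0,-3.5,1.9,0,1],[0,0,0,-2.8,3.1,0,1],[0,0,0,-2.8,3.1,0,1]]' >/dev/null; $O && python3 -m jog '[[0,0,0,-2.8,3.1,0,1],[0,0,0,-2.8,4,0,1],[0,0,0,-2.8,4,0,1],[0,0,0,0,0,0,1]]' >/dev/null; $O; python3 pane.py
```

```text
[-47.9 -47.8] 18.75 [519.  128.  131.3] [ 0.6  3.1 -0.3]
[-48.6 -48.3] 19.15 [522.8 113.2 131.2] [-0.3  3.1 -0. ]
[-49.9 -48.6] 19.55 [532.1 100.  131.2] [-1.9  3.4  0.3]
[-50.7 -48.9] 19.95 [543.1  90.5 131.2] [-0.3 -0.4  0.1]
[ 292  189  121  105 9188] [543.   90.6 131.2] [ 0.6  0.6 -1.2]
```

Run:
```python
from h import *
import cv2
b=wcam()
cv2.imwrite('pics/w7.png',cv2.resize(b['pixels'],(768,576))[:,:,::-1])
```

```text
(no output)
```

View pics/w7.png

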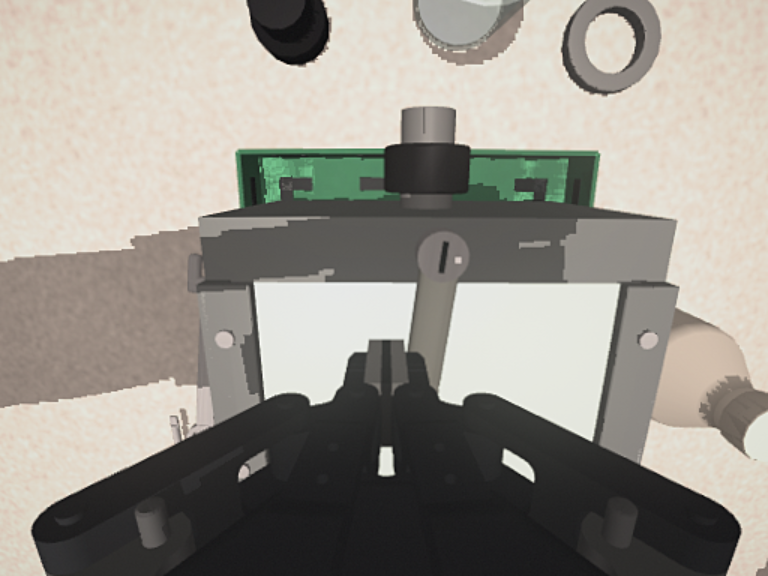

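The picture shows the button at about 80–83°, running from (443,255) down to (425,390), with the finger just beside it on the left. I'll finish the push to the stop.

```bash
cat > lat.py <<'E'
import sys,numpy as np
from bench import r
s=r.sense();f=s['ft_force'];print(round(s['time'],2),s['tool_pos'].round(1),f.round(1));sys.exit(int(np.hypot(f[0],f[1])>7))
E
O="python3 lat.py"
python3 -m jog '[[0,0,0,-0.5,1.5,0,1],[0,0,0,0,1.5,0,1],[0,0,0,0,0,0,1]]' >/dev/null; $O && python3 -m jog '[[0,0,0,0,1,0,1],[0,0,0,0,0.5,0,1]]' >/dev/null; $O && python3 -m jog '[[0,0,0,0,1,0,1],[0,0,0,0,0,0,1]]' >/dev/null; $O && python3 -m jog '[[0,0,0,0,1,0,1],[0,0,0,0,0,0,1]]' >/dev/null; $O && python3 -m jog '[[0,0,0,0,1,0,1],[0,0,0,0,0,0,1]]' >/dev/null; $O && python3 -m jog '[[0,0,0,0,1,0,1],[0,0,0,0,0,0,1]]' >/dev/null; $O
```

```text
20.35 [545.4  90.3 131.2] [-2.  -1.7  1.1]
20.55 [546.9  90.2 131.2] [-2.7 -1.9 -0.2]
20.75 [548.   90.3 131.2] [-2.6 -1.6 -1. ]
20.95 [549.   90.3 131.2] [-3.2 -0.9 -1.3]
21.15 [549.4  90.3 131.1] [-5.3 -2.3  0.9]
21.35 [549.6  90.3 131. ] [-9.6 -1.8  3. ]
```

The stop is reached: the force rises to 9.6 N with the bar no longer moving. I'll back off, lift and check.

```bash
python3 -m jog '[[0,0,0,0,-3,0,1],[0,0,0,0,-5,0,1],[0,0,0,0,0,-25,1],[0,0,0,-25,0,-45,1],[0,0,0,-25,0,-30,1]]' >/dev/null; python3 -m jog '[[0,0,0,0,0,0,1],[0,0,0,0,0,0,1]]'
python3 - <<'E'
from h import *
import cv2
b=wcam();a=cam("side")
cv2.imwrite('pics/w8.png',np.hstack([cv2.resize(b['pixels'],(400,300)),cv2.resize(a['pixels'][90:270,140:380],(400,300))])[:,:,::-1])
E
```

```text
time: 22.05
tool_pos: [540.9, 41.3, 231.2]
tcp_rot: [179.8, -0.0, 86.3]
ft_force: [0.1, 0.3, -1.4]
finger_gap: -0.2
grip_force: 0.0
```

View pics/w8.png

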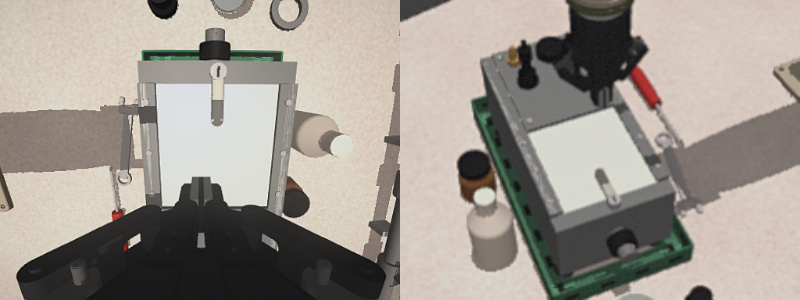

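The pane is shut flush, and the button runs straight across it from (218,72) to (217,122). The things around the tank have not moved and the arm is clear.

```bash
python3 -c "
from bench import r
print(r.hand_in())"
```

```text
the job is handed in; nothing more can be done
None
```

The cover is fully shut against the end bar and the turn-button is locked across it at its stop; the press on the pane stayed around 10–12 N, nothing around the tank was moved, and I handed the job in at about 22 s.

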